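# Right the knocked-over oil bottle and dock its tray

## Robot

A 6-joint arm with a two-finger parallel gripper is mounted at the origin on a cart in front of the work surface, level with it; the furniture and walls round the work are solid. World frame = base frame: x ahead of the robot, y to its left, z up, the work surface at z = 0. Lengths are in m, angles in rad, forces in N, time in s.
With the tool pointing down it reaches from about 0.35 to 0.85 m from the base axis. Payload 8.1 kg.
Tool frame: the origin (TCP) lies between the finger pads; the fingertips stand 25 mm ahead of it and the grasp point (between the pads) lies 6 mm ahead of it; z points along the fingers, y is the line along which they close (so a half turn about z gives the same grasp; the last joint's range is limited). The gripper opens to 93 mm and grips with 3 to 60 N. Pads are 15 mm wide; open, the fingers measure 128 mm over their backs; the gripper's body (75 mm by 188 mm) begins 65 mm behind the grasp point.
Start: joints at [1.179, 0.13, 1.488, -0, 1.523, -0.085], TCP at [0.181, 0.572, 0.244] pointing down, gripper open.
Joint ranges: [-2.96, 2.96], [-0.89, 2.26], [0.02, 2.5], [-1.34, 4.48], [0, 2.73], [-2.66, 2.66]. Speed limits (rad/s): [2.39, 2.39, 2.79, 3.14, 3.14, 3.14].

## Interface

Orientations are given as [roll, pitch, yaw] about the fixed x, y, z axes, in that order (R = Rz(yaw) Ry(pitch) Rx(roll)).
In Python, from cell import manip gives the robot as it stands.
- The arm moves only by the tool carry_out, never from a script. Its argument "moves" is a list that holds one entry, the list of rows, each a list of 5 numbers: the shift along the world's x, y, z in cm, then the turn about the world's z in rad, then the closure, from 0 (fully open) to 1 (shut). In form: [[[x, y, z, yaw, fingers], ...]]. A call has 1 to 20 rows; each row is the pose to reach, as a shift and turn from the pose commanded when the call began; what a row does not reach only later rows make up. A row lasts 1/12 s, in which the tool goes at most 41.7 mm and 7.16 degrees, less where a joint would pass 70% of its speed; a pose out of reach is approached as far as the arm can. A call with a gripper value outside its range is refused whole. The fingers move at their own pace and stop on an object; the grip force is fixed at half the most. Time passes only in rows, so rows that repeat a pose let the fingers close. It gives the time, the measured TCP pose, the force, the opening and the grip force at its end, in the units of the state.
- manip.read_state(): the state, without advancing time (a new reading comes with each control period).
- manip.camera(name): name is "side" or "top" or "wrist"; returns a dict with "pixels" (420x560x3 uint8, red, green, blue), "camera_matrix" (3x3 intrinsics, pixels), "k1" (the pictures are not rectified: a ray, as slopes to the right and down, at radius r is drawn at 1 + k1 r^2 times it, then the intrinsics apply), "view" (4x4, takes a point from world to camera coordinates); the wrist camera has in their place "mount" (4x4, takes a point from camera to tool coordinates, whose origin is the TCP and whose axes are the flange's). Camera axes: x right, y down, z forward; pixel columns grow to the right and rows downward; lengths in m; the calibration is good to about 2 mm. A picture is of the moment at which its call begins: read the wrist's pose just before it. There is no depth.
- manip.hand_in(): hands the job in; it is judged then, once.
Trained networks look in the newest picture that a camera, given by its name, has taken for a name from the list of things; names that differ only in an ending like _2 or _b are one class to them, and where a whole thing is asked for, a point or a joint stands for the part that bears it (a point fixed in the world has none). Each returns a list of dicts, best first, with "conf" (0 to 1); they miss things now and then, are a little off and sometimes report something else, mostly with a low value. They report only what shows in the picture. A call takes as long as a camera call.
- manip.recognise(query, camera): "box" ([centre column, centre row, width, height] in pixels, round what is visible of it).
- manip.masks_of(query, camera): "pixels" (420x560 bool, what is visible of it) and "box" ([centre column, centre row, width, height] in pixels, round what is visible of it).
The state is a dict: "clock": time; "joints": joint angles; "dq": joint speeds; "joint_torque": joint torques, N m; "ee_pos": TCP position; "ee_rot": TCP orientation; "force": force on the tool from outside, world axes, zero at the start; "torque": the same for the moment, N m; "grip_width": opening from 0.0 (shut) to 1.0 (fully open); "grasp_force": force on a finger pad.
Only numpy, scipy, OpenCV 4.12 (cv2) and the standard library are available. Lean on these libraries where they do the work, as an engineer would, in place of code of your own. Each camera call takes 0.05 s, during which the arm holds its last target. There are 200 camera calls.

## Task

The oil dropper bottle has been knocked over: stand it upright in the grey tray that lies in front of the aluminium stop fence, and let go of it. Then push the tray, with the bottle standing in it, squarely back against the fence. Leave the other things on the bench where they are.

Things in the scene. Friction and masses are not known exactly. Their poses are not given: they have to be found in the camera images.
- oil_bottle: knocked-over oil dropper bottle, cream with red cap and thin red nozzle (not the one standing at the back), 130 mm long, 0.11 kg, lying, nozzle roughly away from the robot. Round body, 41 mm diameter up to 75 mm from the base, then tapering; from 94 mm up at most 20 mm across. Origin: centre of its underside (base); z axis runs from base to nozzle, up when the bottle stands.
- tray: loose grey parts tray in front of the fence (not the one at the far right), open on top, 100 mm (its x) by 160 mm (its y), 26 mm high, about 0.25 kg; walls and floor 3 mm thick. Origin: centre of its underside. Its x axis points roughly towards the fence. It slides on the bench when pushed with a few newtons.
- fence: fixed stop fence: bright aluminium angle screwed to the bench, 200 mm long (its y), 30 mm high, beyond the tray as seen from the robot. Origin: middle of its front face (the side towards the tray) at bench level; x axis points into the fence, away from the tray. A tray flush against it has its centre 50 mm in front of the face.
- loupe: bystander: black reading microscope, 48 x 127 x 85 mm, left of the tray; origin at the centre of its underside
- calculator: bystander: pocket calculator, 120 x 70 x 14 mm, lying near the bench's front edge; origin at the centre of its underside
- tape: bystander: roll of beige tape lying flat, 100 mm across, 25 mm high, beyond the bottle; origin at the centre of its underside
- marker: bystander: black marker pen lying down, 124 mm long (its y), 15 mm thick, near the bench's front edge; origin at the centre of its underside

How it is judged:
By the outcome, as a careful person would: the job done as asked, in the order asked, and still so for the second after the job is handed in, with the robot touching nothing.
It also fails if it takes over 59 s, if anything falls off the work surface, if the arm or the gripper's body presses on something with over 40 N, if the wrist force passes 120 N, or if a joint passes its speed limit or range.

## Working session

There is one attempt and no reset: what is moved stays moved. The work goes in short steps, Python scripts to look and compute and a tool call to move; the robot and the scene stay as the last step left them, time stands still between calls to the robot, and variables do not carry over. Pictures are saved under pics/ and viewed, at most 10 in all, crops included, and the job is handed in when it is done.

Besides the shell and the picture viewer there is one more tool, called after "Emit:" by a JSON object that holds its "op" and its "data", one argument or row to a line. carry_out: Moves the arm, as the interface text tells. Its arguments: {"type":"object","properties":{"moves":{"type":"array","items":{"type":"array","items":{"type":"array","items":{"type":"number"}}}}},"required":["moves"]}

```bash
mkdir -p pics; cat > h.py <<'E'
import numpy as np, cv2
from cell import manip
from scipy.spatial.transform import Rotation as Ro
def cam(n):
    s=manip.read_state(); c=manip.camera(n); K=np.array(c["camera_matrix"])
    if n=="wrist":
        T=np.eye(4); T[:3,:3]=Ro.from_euler('xyz',s["ee_rot"]).as_matrix(); T[:3,3]=s["ee_pos"]
        V=np.linalg.inv(T@np.array(c["mount"]))
    else: V=np.array(c["view"])
    return dict(px=c["pixels"],K=K,D=np.array([c["k1"],0,0,0,0.]),V=V)
def toplane(c,uv,z):
    p=cv2.undistortPoints(np.array(uv,float).reshape(-1,1,2),c["K"],c["D"],None,None,None).reshape(-1,2) if 0 else cv2.undistortPoints(np.array(uv,float).reshape(-1,1,2),c["K"],c["D"]).reshape(-1,2)
    W=np.linalg.inv(c["V"]); d=np.c_[p,np.ones(len(p))]@W[:3,:3].T; o=W[:3,3]
    return o+d*((z-o[2])/d[:,2])[:,None]
def proj(c,P):
    V=c["V"]; return cv2.projectPoints(np.array(P,float).reshape(-1,3),cv2.Rodrigues(V[:3,:3])[0],V[:3,3],c["K"],c["D"])[0].reshape(-1,2)
def save(c,name,crop=None,s=1):
    im=c["px"][...,::-1]
    if crop: a,b,d,e=crop; im=im[b:e,a:d]
    cv2.imwrite("pics/"+name,cv2.resize(im,None,fx=s,fy=s))
E
sed -i 's/    p=cv2.*/    p=cv2.undistortPoints(np.array(uv,float).reshape(-1,1,2),c["K"],c["D"]).reshape(-1,2)/' h.py
python3 - <<'E'
from h import *
st=manip.read_state(); print({k:np.round(v,3) for k,v in st.items()})
for n in ("top","side"):
    c=cam(n); save(c,n+"0.png"); print(n,np.round(np.linalg.inv(c["V"])[:3,3],3))
    for q,z in [("oil_bottle",.02),("tray",.026),("fence",.03),("tape",.025),("loupe",.05),("calculator",.01),("marker",.01)]:
        for m in manip.masks_of(q,n)[:2]:
            ct=cv2.findContours(m["pixels"].astype(np.uint8),0,2)[0]
            if not ct: continue
            k=max(ct,key=cv2.contourArea); pts=toplane(c,k[:,0],z)[:,:2].astype(np.float32)
            print(q,round(m["conf"],2),np.round(m["box"]),np.round(cv2.boxPoints(cv2.minAreaRect(pts)),3).tolist())
E
```

```text
{'clock': np.float64(0.0), 'joints': array([ 1.179,  0.131,  1.489, -0.   ,  1.523, -0.085]), 'dq': array([ 0.001, -0.002, -0.   ,  0.001, -0.   , -0.   ]), 'joint_torque': array([ 1.0000e-03, -5.5984e+01, -4.9177e+01,  7.7000e-02,  3.5000e-02,
       -0.0000e+00]), 'ee_pos': array([0.181, 0.572, 0.243]), 'ee_rot': array([-3.14 , -0.   ,  2.835]), 'force': array([ 0.032, -0.094,  1.107]), 'torque': array([-0.01 ,  0.046, -0.015]), 'grasp_force': np.float64(0.0), 'grip_width': np.float64(1.0)}
top [0.34  0.056 1.017]
oil_bottle 0.64 [418. 210.  28.  45.] [[0.46299999952316284, -0.289000004529953], [0.5699999928474426, -0.3610000014305115], [0.593999981880188, -0.32600000500679016], [0.4869999885559082, -0.2540000081062317]]
tray 0.85 [271. 207.  67.  40.] [[0.47699999809265137, 0.16300000250339508], [0.47999998927116394, 0.004000000189989805], [0.5830000042915344, 0.006000000052154064], [0.5799999833106995, 0.16599999368190765]]
fence 0.57 [275. 157.  73.  10.] [[0.6439999938011169, -0.013000000268220901], [0.6729999780654907, -0.014999999664723873], [0.6840000152587891, 0.17499999701
[... 1883 characters left out ...]
32568, -0.23600000143051147], [0.6620000004768372, -0.22200000286102295]]
loupe 0.92 [282. 170.  28.  26.] [[0.4749999940395355, 0.24500000476837158], [0.574999988079071, 0.24300000071525574], [0.5799999833106995, 0.4659999907016754], [0.4790000021457672, 0.46799999475479126]]
calculator 0.82 [226. 260.  27.  26.] [[0.31299999356269836, -0.10199999809265137], [0.3140000104904175, -0.23399999737739563], [0.3840000033378601, -0.2329999953508377], [0.382999986410141, -0.10100000351667404]]
marker 0.56 [238. 209.  10.  19.] [[0.35600000619888306, 0.19300000369548798], [0.3720000088214874, 0.06700000166893005], [0.38999998569488525, 0.0689999982714653], [0.37400001287460327, 0.19499999284744263]]
```

View pics/top0.png

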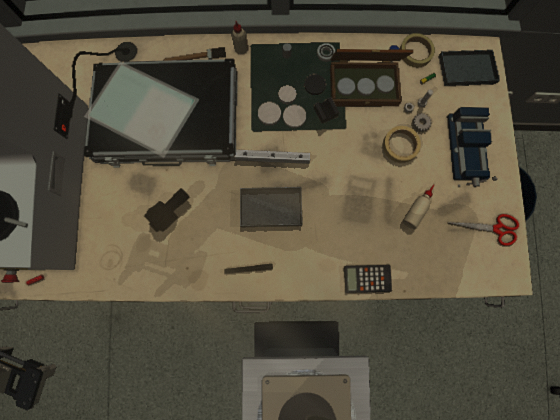

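View pics/side0.png

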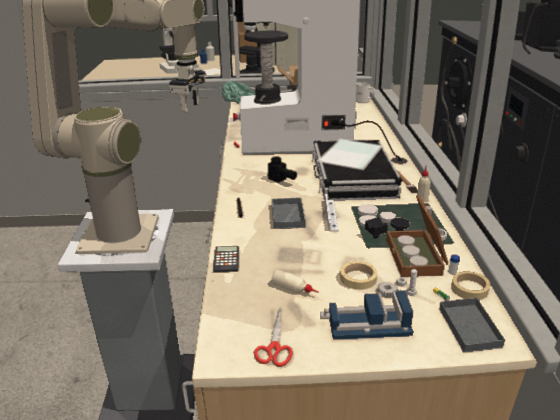

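Emit:
{"op": "carry_out", "data": {
  "moves": [
    [[22,-32,2,-0.28,0],[22,-32,2,-0.28,0],[22,-32,2,-0.28,0],[22,-32,2,-0.28,0],[22,-32,2,-0.28,0],[22,-32,2,-0.28,0],[22,-32,2,-0.28,0],[22,-32,2,-0.28,0],[22,-32,2,-0.28,0],[22,-32,2,-0.28,0],[27,-60,2,-0.28,0],[27,-60,2,-0.28,0],[27,-60,2,-0.28,0],[27,-60,2,-0.28,0],[27,-60,2,-0.28,0],[27,-60,2,-0.28,0],[27,-60,2,-0.28,0],[27,-60,2,-0.28,0],[27,-60,2,-0.28,0],[27,-60,2,-0.28,0]]
  ]
}}

```text
clock: 2.47
ee_pos: [0.4511, -0.0276, 0.2636]
ee_rot: [3.141, -0.0, 2.554]
force: [-0.6, 1.1, -0.0]
grip_width: 0.998
grasp_force: 0.0
```

Emit:
{"op": "carry_out", "data": {
  "moves": [
    [[5,-25,0,0,0],[5,-25,0,0,0],[5,-25,0,0,0],[5,-25,0,0,0],[5,-25,0,0,0],[5,-25,0,0,0],[5,-25,0,0,0],[5,-25,0,0,0],[5,-25,0,0,0],[5,-25,0,0,0]]
  ]
}}

```text
clock: 3.3
ee_pos: [0.5017, -0.2758, 0.2638]
ee_rot: [3.141, -0.0, 2.557]
force: [-0.5, -0.3, -0.3]
grip_width: 1.001
grasp_force: 0.0
```

```bash
python3 - <<'E'
from h import *
st=manip.read_state(); print({k:np.round(v,3) for k,v in st.items()})
c=cam("wrist"); save(c,"w1.png")
print(manip.recognise("oil_bottle","wrist"))
for m in manip.masks_of("oil_bottle","wrist")[:2]:
    k=max(cv2.findContours(m["pixels"].astype(np.uint8),0,2)[0],key=cv2.contourArea); pts=toplane(c,k[:,0],.0205)[:,:2].astype(np.float32)
    print(m["conf"],np.round(cv2.boxPoints(cv2.minAreaRect(pts)),3).tolist())
E
```

```text
{'clock': np.float64(3.3), 'joints': array([-5.930e-01,  4.900e-02,  1.538e+00,  1.000e-03,  1.555e+00,
       -1.579e+00]), 'dq': array([ 0.004, -0.012,  0.004, -0.004, -0.002, -0.005]), 'joint_torque': array([-8.2800e-01, -5.1067e+01, -4.9484e+01, -7.3000e-02,  4.0000e-02,
        8.0000e-03]), 'ee_pos': array([ 0.502, -0.276,  0.264]), 'ee_rot': array([ 3.141, -0.   ,  2.557]), 'force': array([-0.474, -0.285, -0.26 ]), 'torque': array([-0.076,  0.049, -0.026]), 'grasp_force': np.float64(0.0), 'grip_width': np.float64(1.001)}
[{'box': [278.4, 213.6, 32.7, 93.9], 'conf': 0.76}]
0.8 [[0.4690000116825104, -0.2879999876022339], [0.574999988079071, -0.3619999885559082], [0.5989999771118164, -0.32899999618530273], [0.492000013589859, -0.2549999952316284]]
```

View pics/w1.png

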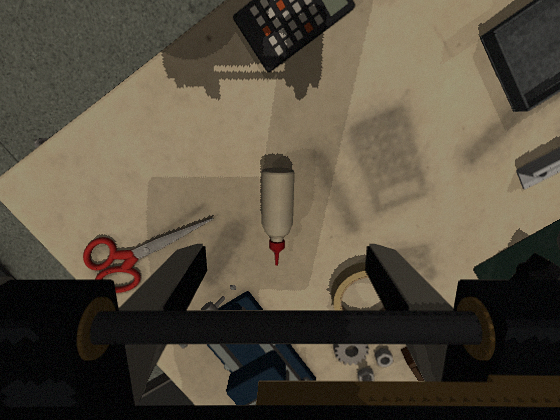

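Emit:
{"op": "carry_out", "data": {
  "moves": [
    [[6.1,-5.2,-10,-0.02,0.4],[6.1,-5.2,-10,-0.02,0.4],[6.1,-5.2,-10,-0.02,0.4],[6.1,-5.2,-14,-0.02,0.4],[6.1,-5.2,-16,-0.02,0.4],[6.1,-5.2,-16,-0.02,0.4]]
  ]
}}

```text
clock: 3.95
ee_pos: [0.5588, -0.3266, 0.0963]
ee_rot: [3.141, -0.011, 2.536]
force: [-1.0, -0.2, -1.9]
grip_width: 0.626
grasp_force: 0.0
```

```bash
python3 - <<'E'
from h import *
c=cam("wrist"); save(c,"w2.png")
print(manip.read_state()["ee_pos"],manip.read_state()["ee_rot"])
for m in manip.masks_of("oil_bottle","wrist")[:2]:
    k=max(cv2.findContours(m["pixels"].astype(np.uint8),0,2)[0],key=cv2.contourArea); pts=toplane(c,k[:,0],.0205)[:,:2].astype(np.float32)
    print(m["conf"],m["box"],np.round(cv2.boxPoints(cv2.minAreaRect(pts)),3).tolist())
c["px"]=c["px"].copy()
p=proj(c,[(.5627,-.3284,.0205),(.4805,-.2715,.0205),(.587,-.3455,.0205)]); print(p)
for q in p: cv2.circle(c["px"],tuple(int(v) for v in q),3,(0,255,0),1)
save(c,"w2.png")
E
```

```text
[ 0.56029632 -0.32770572  0.10027632] [ 3.14150379 -0.00677848  2.53573179]
0.76 [286.0, 182.4, 61.4, 175.7] [[0.4690000116825104, -0.289000004529953], [0.5759999752044678, -0.3630000054836273], [0.6000000238418579, -0.33000001311302185], [0.49300000071525574, -0.2549999952316284]]
[[284.67924749 235.2147368 ]
 [284.40602351  92.5699449 ]
 [284.45039689 271.42766297]]
```

View pics/w2.png

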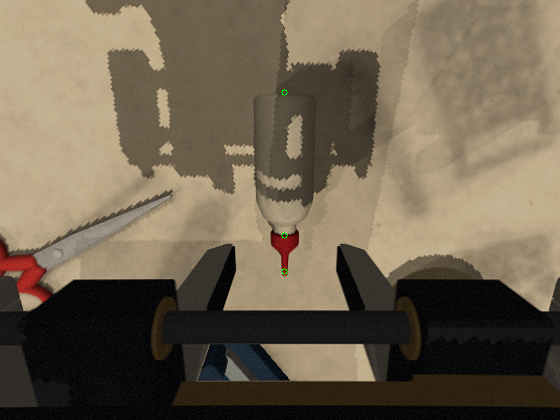

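Emit:
{"op": "carry_out", "data": {
  "moves": [
    [[0.3,0,-3,0,0.4],[0.3,0,-5,0,0.4],[0.3,0,-7,0,0.4],[0.3,0,-7.4,0,0.4],[0.3,0,-7.4,0,0.4],[0.3,0,-7.4,0,1],[0.3,0,-7.4,0,1],[0.3,0,-7.4,0,1],[0.3,0,-7.4,0,1],[0.3,0,-7.4,0,1],[0.3,0,-7.4,0,1]]
  ]
}}

```text
clock: 4.97
ee_pos: [0.5654, -0.3302, 0.0301]
ee_rot: [-3.142, 0.001, 2.535]
force: [0.7, 0.2, 0.5]
grip_width: 0.218
grasp_force: 9.5
```

Emit:
{"op": "carry_out", "data": {
  "moves": [
    [[0,0,0,0,1],[0,0,0,0,1],[0,0,1,0,1],[0,0,2,0,1],[-0.2,0.1,3,0,1],[-0.5,0.3,4,0,1],[-0.8,0.6,5,0,1],[-1.2,0.8,6,0,1],[-1.2,0.8,6,0,1],[-1.2,0.8,6,0,1]]
  ]
}}

```text
clock: 5.8
ee_pos: [0.5535, -0.3223, 0.091]
ee_rot: [-3.142, 0.002, 2.535]
force: [-0.2, -0.1, -1.3]
grip_width: 0.216
grasp_force: 30.0
```

```bash
python3 - <<'E'
from h import *
s=manip.read_state(); print(s["ee_pos"],s["force"],s["torque"],s["grasp_force"],s["grip_width"])
c=cam("side"); print(manip.recognise("oil_bottle","side")[:2])
a=c["px"][220:340,230:380]; b=cam("wrist")["px"]
a=cv2.resize(a,(560,448),interpolation=cv2.INTER_CUBIC)
cv2.imwrite("pics/s3.png",np.hstack([a[:,100:460],cv2.resize(b,(440,448))])[...,::-1])
E
```

```text
[ 0.55354145 -0.32225878  0.09099681] [-0.22383913 -0.11116731 -1.31357008] [-0.0657945  -0.11082718 -0.0149022 ] 29.99989803545759 0.21579630136922212
[{'box': [290.6, 261.9, 48.1, 23.9], 'conf': 0.84}]
```

View pics/s3.png

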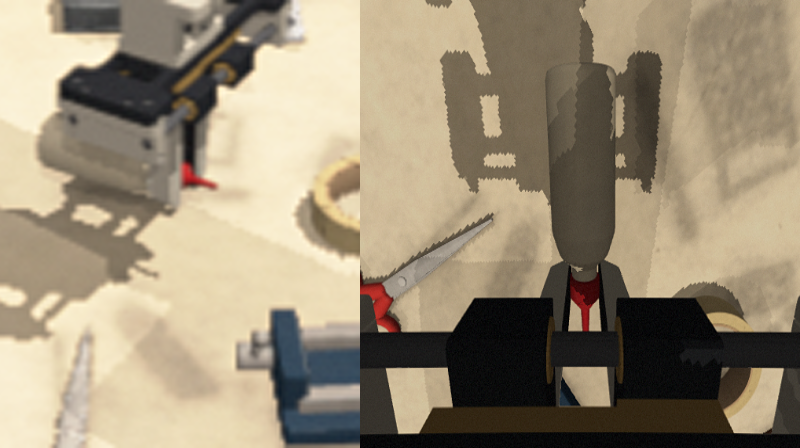

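Emit:
{"op": "carry_out", "data": {
  "moves": [
    [[0,0,-2,0,1],[0,0,-4,0,1],[0,0,-5,0,1],[0,0,-5,0,1],[0,0,-5,0,0.79],[0,0,-5,0,0.79],[0,0,-5,0,0.79],[0,0,-5,0,0.79]]
  ]
}}

```text
clock: 6.62
ee_pos: [0.554, -0.3226, 0.0411]
ee_rot: [3.142, 0.002, 2.535]
force: [-0.0, 0.2, -1.2]
grip_width: 0.212
grasp_force: 14.9
```

Emit:
{"op": "carry_out", "data": {
  "moves": [
    [[0,0,0,0,0.787],[0,0,0,0,0.787],[0,0,0,0,0.787],[0,0,0,0,0.787]]
  ]
}}

```text
clock: 6.95
ee_pos: [0.5533, -0.3221, 0.0399]
ee_rot: [-3.142, 0.0, 2.535]
force: [0.4, -0.2, -1.1]
grip_width: 0.217
grasp_force: 10.8
```

Emit:
{"op": "carry_out", "data": {
  "moves": [
    [[0,0,0,0,0.784],[0,0,0,0,0.784],[0,0,0,0,0.784],[0,0,0,0,0.784],[0,0,0,0,0.784]]
  ]
}}

```text
clock: 7.37
ee_pos: [0.5532, -0.322, 0.0396]
ee_rot: [3.142, -0.0, 2.535]
force: [0.0, -0.3, -0.0]
grip_width: 0.22
grasp_force: 7.4
```

Emit:
{"op": "carry_out", "data": {
  "moves": [
    [[0,0,0.5,0,0.784],[0,0,1,0,0.784],[0,0,1.5,0,0.784],[-0.1,0,2,0,0.784],[-0.2,0.1,2.5,0,0.784],[-0.4,0.3,3,0,0.784],[-0.4,0.3,3,0,0.784],[-0.4,0.3,3,0,0.784]]
  ]
}}

```text
clock: 8.03
ee_pos: [0.5495, -0.3191, 0.0704]
ee_rot: [-3.142, 0.001, 2.535]
force: [0.4, -0.4, 0.2]
grip_width: 0.217
grasp_force: 7.4
```

```bash
python3 - <<'E'
from h import *
s=manip.read_state(); print(s["ee_pos"],s["force"],s["torque"],s["grasp_force"],s["grip_width"])
c=cam("side"); b=cam("wrist")["px"]
m=manip.masks_of("oil_bottle","side"); print([(x["conf"],x["box"]) for x in m])
a=cv2.resize(c["px"][220:340,230:380],(560,448),interpolation=cv2.INTER_CUBIC)
cv2.imwrite("pics/s4.png",np.hstack([a[:,100:460],cv2.resize(b,(440,448))])[...,::-1])
E
```

```text
[ 0.54946948 -0.31913814  0.0703525 ] [ 0.40001415 -0.44182386  0.19211384] [-0.04421728 -0.01718422 -0.02068034] 7.383506758196745 0.21704428039168447
[(0.9, [289.0, 277.6, 42.6, 17.5])]
```

View pics/s4.png

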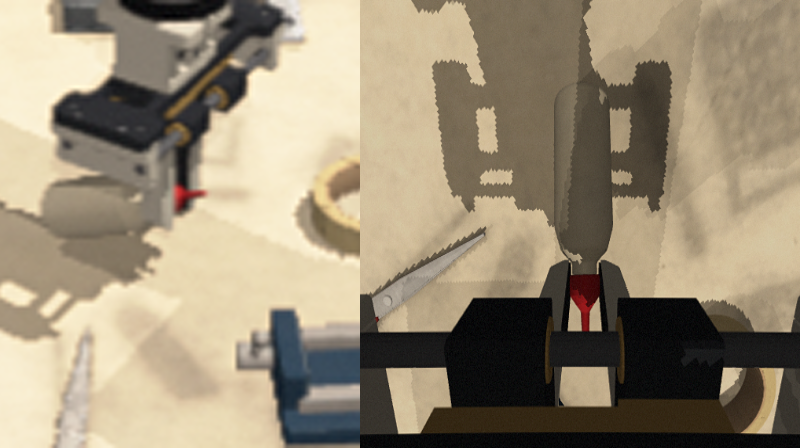

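Emit:
{"op": "carry_out", "data": {
  "moves": [
    [[-0.3,0.2,0.5,0,0.784],[-0.7,0.5,1,0,0.784],[-1.3,0.9,1.6,0,0.784],[-1.9,1.3,2.2,0,0.784],[-2.5,1.7,2.7,0,0.784],[-3.2,2.2,3.1,0,0.784],[-3.7,2.6,3.4,0,0.784],[-4.2,2.9,3.6,0,0.784],[-4.2,2.9,3.6,0,0.784],[-4.2,2.9,3.6,0,0.784]]
  ]
}}

```text
clock: 9.02
ee_pos: [0.5071, -0.29, 0.1059]
ee_rot: [-3.142, 0.001, 2.535]
force: [0.5, -0.1, -0.8]
grip_width: 0.218
grasp_force: 7.9
```

```bash
python3 - <<'E'
from h import *
s=manip.read_state(); print(s["ee_pos"],s["force"],s["torque"],s["grasp_force"],s["grip_width"])
c=cam("side"); b=cam("wrist")["px"]
m=manip.masks_of("oil_bottle","side"); print([(x["conf"],x["box"]) for x in m])
a=cv2.resize(c["px"][220:340,230:380],(560,448),interpolation=cv2.INTER_CUBIC)
cv2.imwrite("pics/s5.png",np.hstack([a[:,100:460],cv2.resize(b,(440,448))])[...,::-1])
E
```

```text
[ 0.50706049 -0.2899559   0.10589736] [ 0.51039924 -0.12379486 -0.82166632] [-0.05873927 -0.06058766  0.01655273] 7.9470386055675135 0.21828434383399622
[(0.59, [272.6, 262.9, 35.9, 22.3]), (0.39, [226.1, 257.7, 28.2, 28.4])]
```

View pics/s5.png

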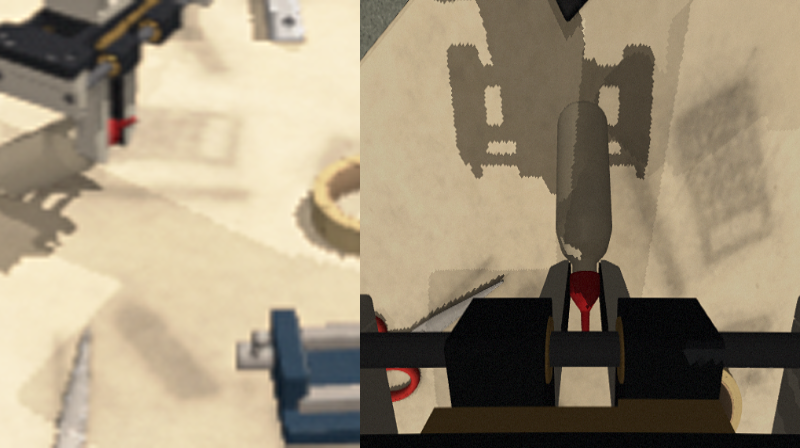

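Emit:
{"op": "carry_out", "data": {
  "moves": [
    [[0,0,0,0,0.781],[0,0,0,0,0.781],[0,0,0,0,0.781],[0,0,0,0,0.781]]
  ]
}}

```text
clock: 9.5
ee_pos: [0.5072, -0.29, 0.1055]
ee_rot: [-3.142, -0.0, 2.535]
force: [-0.4, 0.5, -0.1]
grip_width: 0.221
grasp_force: 5.0
```

```bash
cat > tilt.py <<'E'
from h import *
def run(sg=.103):
    s=manip.read_state(); c=cam("wrist"); m=manip.masks_of("oil_bottle","wrist")
    G=np.array(s["ee_pos"])-[0,0,.006]; y=s["ee_rot"][2]; u=-np.array([np.cos(y),np.sin(y),0]); z=np.array([0,0,1.]); w=np.cross(z,u)
    ph=np.linspace(0,6.28,40)
    tab=[]
    for t in range(0,111,2):
        r=np.radians(t); d=np.cos(r)*u+np.sin(r)*z; e=np.cross(d,w)
        P=[G+(k-sg)*d+.0205*(np.cos(a)*w+np.sin(a)*e) for k in (0,.075) for a in ph]
        q=proj(c,P); tab.append((t,q[:,1].min(),np.min(P,0)[2] if 0 else min(p[2] for p in P)))
    tab=np.array(tab)
    print("pos",np.round(s["ee_pos"],4),"F",np.round(s["force"],2),"grip",round(float(s["grasp_force"]),1),round(float(s["grip_width"]),3))
    for x in m[:2]:
        top=np.where(x["pixels"].any(1))[0].min(); i=np.argmin(abs(tab[:,1]-top)); print("conf",round(x["conf"],2),"box",np.round(x["box"]),"toprow",top,"tilt",tab[i,0],"lowest z",round(tab[i,2],4))
if __name__=="__main__": run()
E
python3 tilt.py
```

```text
pos [ 0.5072 -0.29    0.1055] F [-0.36  0.46 -0.1 ] grip 5.0 0.221
conf 0.91 box [286. 201.  72. 210.] toprow 97 tilt 42.0 lowest z 0.0153
```

Emit:
{"op": "carry_out", "data": {
  "moves": [
    [[0,0,0,0,0.779],[0,0,0,0,0.779],[0,0,0,0,0.779],[0,0,0,0,0.779],[0,0,0,0,0.779],[0,0,0,0,0.779]]
  ]
}}

```text
clock: 10.1
ee_pos: [0.5072, -0.29, 0.1057]
ee_rot: [3.142, 0.0, 2.535]
force: [1.1, 0.1, -0.6]
grip_width: 0.222
grasp_force: 3.5
```

```bash
python3 tilt.py
```

```text
pos [ 0.5072 -0.29    0.1057] F [ 1.07  0.14 -0.62] grip 3.5 0.222
conf 0.57 box [285. 204.  70. 208.] toprow 101 tilt 44.0 lowest z 0.0134
```

Emit:
{"op": "carry_out", "data": {
  "moves": [
    [[0,0,0,0,0.7775],[0,0,0,0,0.7775],[0,0,0.3,0,0.7775],[0,0,0.9,0,0.7775],[0,0,0.9,0,0.7775],[0,0,0.9,0,0.7775]]
  ]
}}

```text
clock: 10.7
ee_pos: [0.5078, -0.2904, 0.1157]
ee_rot: [3.142, 0.002, 2.535]
force: [0.6, 0.7, -1.0]
grip_width: 0.221
grasp_force: 0.0
```

```bash
python3 tilt.py
```

```text
pos [ 0.5078 -0.2904  0.1157] F [ 0.6   0.72 -0.96] grip 0.0 0.221
conf 0.77 box [289. 210.  66. 159.] toprow 131 tilt 60.0 lowest z 0.0103
```

Emit:
{"op": "carry_out", "data": {
  "moves": [
    [[0,0,0,0,0.781],[0,0,0,0,0.781],[0,0,0,0,0.781]]
  ]
}}

```text
clock: 11.05
ee_pos: [0.5071, -0.2899, 0.1144]
ee_rot: [-3.142, -0.0, 2.535]
force: [-0.2, 0.8, -0.3]
grip_width: 0.216
grasp_force: 0.0
```

```bash
python3 tilt.py; python3 - <<'E'
from h import *
c=cam("side"); b=cam("wrist")["px"]
a=cv2.resize(c["px"][210:330,210:310],(373,448),interpolation=cv2.INTER_CUBIC)
cv2.imwrite("pics/s6.png",np.hstack([a,b[:,100:460][:,:,:] if 0 else cv2.resize(b[80:380,150:420],(403,448))])[...,::-1])
E
```

```text
pos [ 0.5071 -0.2899  0.1144] F [-0.24  0.79 -0.31] grip 0.0 0.216
conf 0.94 box [289. 210.  64. 158.] toprow 134 tilt 60.0 lowest z 0.009
```

View pics/s6.png

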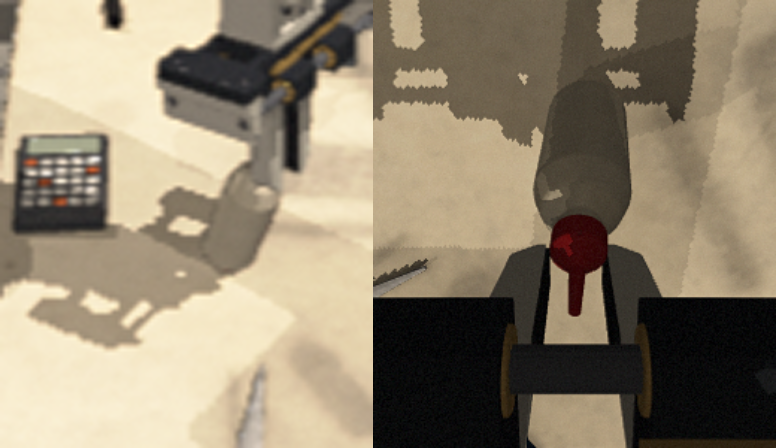

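Emit:
{"op": "carry_out", "data": {
  "moves": [
    [[0,0,0,0,0.82],[0,0,0,0,0.86],[0,0,0,0,0.88],[-0.2,0.14,0,0,0.88],[-0.4,0.28,0,0,0.88],[-0.6,0.42,0,0,0.88],[-0.8,0.56,0,0,0.88],[-0.8,0.56,0,0,0.88]]
  ]
}}

```text
clock: 11.92
ee_pos: [0.4999, -0.2848, 0.1162]
ee_rot: [3.142, 0.003, 2.535]
force: [2.1, -0.7, 6.4]
grip_width: 0.167
grasp_force: 28.4
```

```bash
python3 tilt.py
```

```text
pos [ 0.4999 -0.2848  0.1162] F [ 2.15 -0.7   6.38] grip 28.4 0.167
conf 0.6 box [290. 214.  69. 143.] toprow 144 tilt 66.0 lowest z 0.0077
```

Emit:
{"op": "carry_out", "data": {
  "moves": [
    [[0,0,0.1,0,0.84],[-0.2,0.14,0.1,0,0.838],[-0.4,0.28,0.1,0,0.838],[-0.6,0.42,0.1,0,0.838],[-0.8,0.56,0.1,0,0.838],[-1.0,0.7,0.1,0,0.838],[-1.0,0.7,0.1,0,0.838]]
  ]
}}

```text
clock: 12.6
ee_pos: [0.489, -0.2773, 0.1162]
ee_rot: [-3.141, 0.0, 2.535]
force: [-0.5, -0.0, -0.1]
grip_width: 0.165
grasp_force: 0.0
```

```bash
python3 tilt.py
```

```text
pos [ 0.489  -0.2773  0.1162] F [-0.53 -0.05 -0.08] grip 0.0 0.165
conf 0.92 box [292. 204.  65.  95.] toprow 158 tilt 74.0 lowest z 0.0055
```

```bash
cat > fit.py <<'E'
from h import *
from scipy.optimize import minimize
PR=[(0,.0205),(.075,.0205),(.085,.016),(.094,.010),(.108,.010),(.11,.003),(.13,.002)]
ph=np.linspace(0,6.28,24)
def cloud(x,y,t,head,z0=0):
    r=np.radians(t); u=np.array([np.cos(head),np.sin(head),0]); z=np.array([0,0,1.]); w=np.cross(z,u); d=np.cos(r)*u+np.sin(r)*z; e=np.cross(d,w)
    R=[np.array([s*d+q*(np.cos(a)*w+np.sin(a)*e) for a in ph]) for s,q in PR]
    m=np.vstack(R)[:,2].min(); return [p+[x,y,z0-m] for p in R]
def sil(c,R):
    im=np.zeros((420,560),np.uint8)
    for a,b in zip(R,R[1:]):
        cv2.fillConvexPoly(im,cv2.convexHull(proj(c,np.vstack([a,b])).astype(np.float32)).round().astype(np.int32),1)
    return im>0
def fit(x,y,head,cams=("side","top","wrist"),z0=0,tilts=(60,66,72,78,84,90,96)):
    L=[]
    for n in cams:
        c=cam(n); m=manip.masks_of("oil_bottle",n)
        for k in m[:1]:
            if k["conf"]>.3: L.append((c,k["pixels"],n,k["conf"]))
    def f(p):
        R=cloud(p[0],p[1],p[2]*1000,head,z0); s=0
        for c,M,_,_ in L:
            S=sil(c,R); s-= (S&M).sum()/max(1,(S|M).sum())
        return s/len(L)
    best=[]
    for t in tilts:
        r=minimize(f,[x,y,t/1000],method="Nelder-Mead",options=dict(initial_simplex=[[x,y,t/1000],[x+.02,y,t/1000],[x,y+.02,t/1000],[x-.01,y-.01,(t+5)/1000]],maxiter=60))
        best.append((r.fun,r.x))
    best.sort(key=lambda b:b[0])
    print([(l[2],round(l[3],2)) for l in L])
    for b in best[:3]: print("IoU",round(-b[0],3),"base",np.round(b[1][:2],4),"tilt",round(b[1][2]*1000,1))
    return best[0]
E
python3 - <<'E'
from fit import *
fit(.475,-.267,2.535-np.pi)
fit(.475,-.267,2.535-np.pi,("wrist",))
E
```

```text
[('side', 0.6), ('top', 0.61), ('wrist', 0.62)]
IoU 0.756 base [ 0.4678 -0.2562] tilt 96.8
IoU 0.75 base [ 0.4662 -0.2558] tilt 91.9
IoU 0.728 base [ 0.4653 -0.2558] tilt 86.3
[('wrist', 0.62)]
IoU 0.951 base [ 0.4688 -0.2565] tilt 93.8
IoU 0.945 base [ 0.4682 -0.2561] tilt 93.2
IoU 0.943 base [ 0.469  -0.2575] tilt 94.5
```

Emit:
{"op": "carry_out", "data": {
  "moves": [
    [[0,0,2,0,0.838],[0,0,5,0,0.6],[0,0,8,0,0.4],[-1,1,8,0,0.4],[-2,2.1,8,0,0.4],[-2,2.1,8,0,0.4],[-2,2.1,8,0,0.4]]
  ]
}}

```text
clock: 13.68
ee_pos: [0.4691, -0.2563, 0.1957]
ee_rot: [-3.142, 0.0, 2.535]
force: [0.7, -0.0, -0.4]
grip_width: 0.545
grasp_force: 0.0
```

```bash
python3 - <<'E'
from fit import *
h=2.535-np.pi
fit(.468,-.256,h,("wrist",),tilts=(84,90,96))
fit(.468,-.256,h+1.57,("wrist",),tilts=(84,90,96))
fit(.468,-.256,h,("side",),tilts=(84,90,96))
print(manip.read_state()["ee_pos"])
E
```

```text
[('wrist', 0.65)]
IoU 0.946 base [ 0.47   -0.2561] tilt 93.8
IoU 0.945 base [ 0.4701 -0.2562] tilt 94.0
IoU 0.793 base [ 0.4611 -0.2517] tilt 86.5
[('wrist', 0.92)]
IoU 0.926 base [ 0.468  -0.2544] tilt 91.0
IoU 0.921 base [ 0.469  -0.2545] tilt 91.2
IoU 0.877 base [ 0.4709 -0.2506] tilt 95.5
[('side', 0.98)]
IoU 0.898 base [ 0.469  -0.2591] tilt 90.5
IoU 0.859 base [ 0.4647 -0.2596] tilt 86.1
IoU 0.828 base [ 0.4732 -0.258 ] tilt 95.8
[ 0.46927784 -0.25664738  0.19523788]
```

Emit:
{"op": "carry_out", "data": {
  "moves": [
    [[0,0,-3,0,0.45],[0,0,-6,0,0.45],[0,0,-8,0,0.5],[0,0,-8.7,0,0.55],[0,0,-8.7,0,0.65],[0,0,-8.7,0,0.72],[0,0,-8.7,0,0.76],[0,0,-8.7,0,1],[0,0,-8.7,0,1],[0,0,-8.7,0,1],[0,0,-8.7,0,1],[0,0,-8.7,0,1],[0,0,-6,0,1],[0,0,-3,0,1],[0,0,-1.7,0,1],[0,0,-1.7,0,1]]
  ]
}}

```text
clock: 15.32
ee_pos: [0.4713, -0.2578, 0.1829]
ee_rot: [3.141, 0.007, 2.535]
force: [-0.0, -0.8, -0.9]
grip_width: 0.218
grasp_force: 27.0
```

```bash
python3 - <<'E'
from fit import *
s=manip.read_state(); print(s["ee_pos"],s["force"],s["grasp_force"],s["grip_width"])
h=2.535-np.pi
z=s["ee_pos"][2]-.006-.102
fit(.468,-.256,h,("wrist",),z0=z,tilts=(84,90,96))
fit(.468,-.256,h+1.57,("side",),z0=z,tilts=(84,90,96))
c=cam("top")
def rect(q,c,n,z):
    m=manip.masks_of(q,n)
    for x in m[:1]:
        k=max(cv2.findContours(x["pixels"].astype(np.uint8),0,2)[0],key=cv2.contourArea)
        r=cv2.minAreaRect(toplane(c,k[:,0],z)[:,:2].astype(np.float32)); print(q,n,round(x["conf"],2),np.round(r[0],4),np.round(r[1],3),round(r[2],1))
rect("tray",c,"top",.026);rect("fence",c,"top",.03)
E
```

```text
[ 0.47131033 -0.25780341  0.18291412] [-0.03975171 -0.78648281 -0.86856297] 26.994276626192004 0.21763068362022525
[('wrist', 0.56)]
IoU 0.843 base [ 0.4713 -0.2562] tilt 93.0
IoU 0.842 base [ 0.4714 -0.2562] tilt 92.9
IoU 0.821 base [ 0.4727 -0.256 ] tilt 95.0
[('side', 0.89)]
IoU 0.767 base [ 0.4716 -0.27  ] tilt 98.2
IoU 0.766 base [ 0.4687 -0.2652] tilt 92.0
IoU 0.712 base [ 0.4666 -0.2821] tilt 86.9
tray top 0.75 [0.5317 0.0868] [0.161 0.105] 89.5
fence top 0.58 [0.6628 0.0809] [0.195 0.033] 87.0
```

Emit:
{"op": "carry_out", "data": {
  "moves": [
    [[0.3,1.5,0,0.03,1],[0.6,3,0,0.06,1],[0.9,4.5,0,0.1,1],[1.2,6,0,0.15,1],[1.5,7.5,0,0.2,1],[1.8,9,0,0.25,1],[2.1,10.5,0,0.3,1],[2.4,12,0,0.35,1],[2.7,13.5,0,0.4,1],[3,15,0,0.45,1],[3.3,16.5,0,0.5,1],[3.6,18,0,0.55,1],[3.8,19.5,0,0.6,1],[4,21,0,0.6,1],[4,21,0,0.6,1],[4,21,0,0.6,1]]
  ]
}}

```text
clock: 17.0
ee_pos: [0.5088, -0.0459, 0.1778]
ee_rot: [3.142, -0.001, 3.136]
force: [0.6, -0.3, -0.7]
grip_width: 0.218
grasp_force: 27.7
```

```bash
cat > rects.py <<'E'
from h import *
def rects(n,qs=(("tray",.026),("fence",.03))):
    c=cam(n); out={}
    for q,z in qs:
        for x in manip.masks_of(q,n)[:1]:
            k=max(cv2.findContours(x["pixels"].astype(np.uint8),0,2)[0],key=cv2.contourArea)
            p=toplane(c,k[:,0],z)[:,:2]; r=cv2.minAreaRect(p.astype(np.float32))
            print(q,n,round(x["conf"],2),np.round(x["box"]),"ctr",np.round(r[0],4),np.round(r[1],3),round(r[2],1),"corners",np.round(cv2.boxPoints(r),4).tolist())
    return c
E
python3 - <<'E'
from rects import *
s=manip.read_state(); print(s["ee_pos"],s["ee_rot"],s["force"],s["grasp_force"])
c=rects("wrist"); save(c,"w9.png"); rects("side")
print(manip.camera("wrist")["mount"])
E
```

```text
[ 0.50879231 -0.04594324  0.17781354] [ 3.14159239e+00 -1.33722147e-03  3.13613867e+00] [ 0.55779215 -0.31014972 -0.69953708] 27.660039557085838
tray wrist 0.89 [419. 224. 177. 102.] ctr [0.5325 0.0839] [0.104 0.164] 0.7 corners [[0.4794999957084656, 0.16539999842643738], [0.4814000129699707, 0.0012000000569969416], [0.5856000185012817, 0.002400000113993883], [0.5837000012397766, 0.16660000383853912]]
tray side 0.96 [290. 212.  34.  30.] ctr [0.5361 0.061 ] [0.197 0.1  ] 88.4 corners [[0.48350000381469727, -0.03610000014305115], [0.5830000042915344, -0.039000000804662704], [0.588699996471405, 0.1581999957561493], [0.48919999599456787, 0.16110000014305115]]
fence side 0.64 [333. 214.  17.  33.] ctr [0.6673 0.0479] [0.236 0.033] 87.4 corners [[0.6452000141143799, -0.06939999759197235], [0.678600013256073, -0.07090000063180923], [0.689300000667572, 0.16519999504089355], [0.6559000015258789, 0.16670000553131104]]
[[-5.66304874e-04 -9.59960281e-01 -2.80135572e-01  7.75528574e-02]
 [ 9.99999275e-01 -8.41363127e-04  8.61621104e-04  1.25260382e-03]
 [-1.06281778e-03 -2.80134881e-01  9.59960061e-01 -1.41659828e-01]
 [ 0.00000000e+00  0.00000000e+00  0.00000000e+00  1.00000000e+00]]
```

View pics/w9.png

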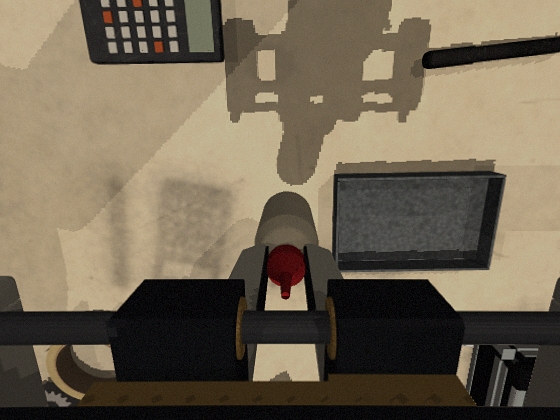

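Emit:
{"op": "carry_out", "data": {
  "moves": [
    [[0.5,2,0,0,1],[1,4,0,0,1],[1.5,6,0,0,1],[2,8,0,0,1],[2.6,10,0,0,1],[3.1,12,0,0,1],[3.4,13.1,0,0,1],[3.4,13.1,0,0,1],[3.4,13.1,-2,0,1],[3.4,13.1,-4,0,1],[3.4,13.1,-5.2,0,1],[3.4,13.1,-5.8,0,1],[3.4,13.1,-6.2,0,1],[3.4,13.1,-6.2,0,1],[3.4,13.1,-6.2,0,1]]
  ]
}}

```text
clock: 18.6
ee_pos: [0.5436, 0.0843, 0.1173]
ee_rot: [3.142, 0.001, 3.134]
force: [-0.6, -0.3, -1.2]
grip_width: 0.217
grasp_force: 27.7
```

```bash
python3 - <<'E'
from rects import *
from fit import fit
s=manip.read_state(); print(s["ee_pos"],s["ee_rot"],s["force"],s["grasp_force"])
rects("wrist")
fit(.543,.085,0,("wrist",),z0=s["ee_pos"][2]-.108,tilts=(84,90,96))
fit(.543,.085,1.57,("wrist",),z0=s["ee_pos"][2]-.108,tilts=(84,90,96))
E
```

```text
[0.54359704 0.08431694 0.11732942] [3.14159016e+00 7.71897690e-04 3.13448789e+00] [-0.62393084 -0.310386   -1.21289898] 27.6752646627574
tray wrist 0.67 [283. 206. 217. 128.] ctr [0.5329 0.0857] [0.102 0.16 ] 0.6 corners [[0.4810999929904938, 0.16529999673366547], [0.4828999936580658, 0.005100000184029341], [0.5846999883651733, 0.006200000178068876], [0.5828999876976013, 0.1664000004529953]]
fence wrist 0.68 [288. 347.  61.  14.] ctr [0.6612 0.0848] [0.052 0.013] 89.5 corners [[0.6546000242233276, 0.058800000697374344], [0.6672000288963318, 0.05869999900460243], [0.6676999926567078, 0.11079999804496765], [0.6550999879837036, 0.11089999973773956]]
[('wrist', 0.67)]
IoU 0.833 base [0.5438 0.0859] tilt 93.2
IoU 0.818 base [0.5411 0.0859] tilt 91.3
IoU 0.737 base [0.5315 0.0859] tilt 86.3
[('wrist', 0.73)]
IoU 0.777 base [0.5387 0.0865] tilt 90.3
IoU 0.774 base [0.5406 0.0859] tilt 90.1
IoU 0.73 base [0.5375 0.0808] tilt 87.0
```

Emit:
{"op": "carry_out", "data": {
  "moves": [
    [[0,0,-0.3,0,1],[0,0,-0.5,0,1],[0,0,-0.6,0,1],[0,0,-0.6,0,1],[0,0,-0.6,0,1]]
  ]
}}

```text
clock: 19.37
ee_pos: [0.5461, 0.0846, 0.1147]
ee_rot: [3.142, 0.007, 3.135]
force: [-2.2, -1.1, 20.5]
grip_width: 0.223
grasp_force: 31.3
```

Emit:
{"op": "carry_out", "data": {
  "moves": [
    [[0,0,0.2,0,1],[0,0,0.2,0,1],[0,0,0.2,0,0.784],[0,0,0.2,0,0.781],[0,0,0.2,0,0.778],[0,0,0.2,0,0.774],[0,0,0.2,0,0.77],[0,0,0.2,0,0.76],[0,0,0.2,0,0.74],[0,0,0.2,0,0.7],[0,0,0.2,0,0.6]]
  ]
}}

```text
clock: 20.28
ee_pos: [0.5431, 0.0846, 0.1124]
ee_rot: [3.142, -0.0, 3.135]
force: [-0.1, 0.1, 0.3]
grip_width: 0.333
grasp_force: 0.0
```

```bash
python3 - <<'E'
from rects import *
from fit import fit
s=manip.read_state(); print(s["ee_pos"],s["ee_rot"],s["force"],s["grasp_force"],s["grip_width"])
rects("wrist")
fit(.543,.085,0,("wrist",),z0=.003,tilts=(84,90,96))
fit(.543,.085,1.57,("wrist",),z0=.003,tilts=(84,90,96))
fit(.543,.085,0,("side",),z0=.003,tilts=(84,90,96))
E
```

```text
[0.54308628 0.08461728 0.11244157] [ 3.14156636e+00 -1.54456398e-04  3.13483515e+00] [-0.14417666  0.11764237  0.26898221] 0.0 0.3330975203850633
tray wrist 0.59 [283. 208. 221. 130.] ctr [0.533  0.0858] [0.102 0.161] 0.5 corners [[0.4810999929904938, 0.1656000018119812], [0.48249998688697815, 0.004999999888241291], [0.5849999785423279, 0.006000000052154064], [0.5835000276565552, 0.1665000021457672]]
fence wrist 0.91 [289. 352.  92.  18.] ctr [0.6589 0.0856] [0.076 0.018] 89.5 corners [[0.6498000025749207, 0.04740000143647194], [0.6674000024795532, 0.04729999974370003], [0.6679999828338623, 0.12380000203847885], [0.6503999829292297, 0.12389999628067017]]
[('wrist', 0.73)]
IoU 0.924 base [0.5454 0.0849] tilt 92.4
IoU 0.921 base [0.5442 0.085 ] tilt 91.7
IoU 0.92 base [0.545  0.0857] tilt 91.8
[('wrist', 0.68)]
IoU 0.945 base [0.5423 0.086 ] tilt 90.7
IoU 0.944 base [0.5423 0.086 ] tilt 90.8
IoU 0.831 base [0.5418 0.0804] tilt 86.5
[('side', 0.64)]
IoU 0.622 base [0.5422 0.0868] tilt 91.7
IoU 0.619 base [0.5477 0.0823] tilt 96.9
IoU 0.616 base [0.5413 0.0729] tilt 86.6
```

Emit:
{"op": "carry_out", "data": {
  "moves": [
    [[0,0,1,0,0.5],[0,0,3,0,0.5],[0,0,6,0,0.5],[0,0,10,0,0.5],[0,0,12,0,0.5],[-4,0,12,0,0.8],[-8,0,12,0,1],[-11,0,12,0,1],[-11,0,12,0,1],[-11,0,12,0,1]]
  ]
}}

```text
clock: 21.57
ee_pos: [0.4325, 0.0847, 0.2336]
ee_rot: [3.141, 0.002, 3.135]
force: [0.2, -0.2, 0.3]
grip_width: 0.194
grasp_force: 0.0
```

```bash
python3 - <<'E'
from rects import *
from fit import fit
s=manip.read_state(); print(s["ee_pos"],s["ee_rot"],s["grip_width"])
c=rects("wrist"); rects("top"); save(c,"w10raw.png")
fit(.543,.086,0,("wrist",),z0=.003,tilts=(84,90,96))
# fence edge: bright vs background along columns y
g=cv2.cvtColor(c["px"],cv2.COLOR_RGB2GRAY).astype(float)
for y in np.arange(-.005,.175,.02):
    xs=np.arange(.62,.72,.002); q=proj(c,[(x,y,.03) for x in xs]).astype(np.float32)
    v=cv2.remap(g.astype(np.float32),q[:,0].reshape(1,-1),q[:,1].reshape(1,-1),1)[0]
    print(round(y,3),v.astype(int).tolist())
E
```

```text
[0.43250915 0.08470689 0.2336301 ] [3.14144185e+00 2.04601587e-03 3.13521652e+00] 0.19375120885192057
tray wrist 0.6 [285. 252. 136.  57.] ctr [0.5111 0.0856] [0.16  0.071] 89.6 corners [[0.4749000072479248, 0.006099999882280827], [0.5462999939918518, 0.00559999980032444], [0.5473999977111816, 0.16519999504089355], [0.47600001096725464, 0.1657000035047531]]
fence wrist 0.78 [287. 350.  53.  18.] ctr [0.6538 0.0846] [0.074 0.027] 89.6 corners [[0.6399999856948853, 0.0478999987244606], [0.6671000123023987, 0.04769999906420708], [0.6675999760627747, 0.12129999697208405], [0.640500009059906, 0.12150000035762787]]
fence top 0.71 [265. 154.  59.   7.] ctr [0.6761 0.1038] [0.024 0.15 ] 3.9 corners [[0.6589000225067139, 0.17800000309944153], [0.6692000031471252, 0.027899999171495438], [0.6933000087738037, 0.029600000008940697], [0.6830000281333923, 0.17970000207424164]]Traceback (most recent call last):
  File "<stdin>", line 5, in <module>
  File "fit.py", line 27, in fit
    r=minimize(f,[x,y,t/1000],method="Nelder-Mead",options=dict(initial_simplex=[[x,y,t/1000],[x+.02,y,t/1000],[x,y+.02,t/1000],[x-.01,y-.01,(t+5)/1000]],maxiter=60))
    res = _minimize_neldermead(fun, x0, args, callback, bounds=bounds,
                               **options)
    fsim[k] = func(sim[k])
              ~~~~^^^^^^^^
    fx = function(np.copy(x), *(wrapper_args + args))
  File "fit.py", line 24, in f
    return s/len(L)
           ~^~~~~~~
ZeroDivisionError: division by zero
```

```bash
python3 - <<'E'
from h import *
c=cam("top"); g0=cv2.cvtColor(cv2.imread("pics/top0.png"),cv2.COLOR_BGR2GRAY).astype(np.float32)
xs=np.arange(.62,.71,.001); ys=np.arange(-.01,.176,.006); E=[];B=[]
for y in ys:
    q=proj(c,[(x,y,.03) for x in xs]).astype(np.float32)
    v=cv2.remap(g0,q[:,0].reshape(1,-1),q[:,1].reshape(1,-1),1)[0]; d=np.gradient(cv2.GaussianBlur(v.reshape(1,-1),(5,1),0)[0])
    E.append(xs[d.argmax()]);B.append(xs[d.argmin()])
    if abs(y-.08)<.004: print(v.astype(int).tolist())
print(np.round(E,3).tolist(),np.round(B,3).tolist())
E=np.array(E); m=abs(E-np.median(E))<.012; p=np.polyfit(ys[m],E[m],1); print(p,"x at y=.085",np.polyval(p,.085))
E
```

```text
[98, 97, 95, 94, 93, 91, 90, 87, 85, 84, 84, 85, 85, 85, 84, 74, 60, 48, 47, 46, 47, 50, 55, 56, 56, 56, 55, 52, 50, 49, 49, 48, 47, 47, 49, 52, 56, 78, 100, 121, 125, 129, 121, 95, 72, 57, 47, 37, 37, 38, 41, 52, 63, 77, 92, 110, 115, 115, 114, 107, 98, 91, 92, 92, 93, 95, 98, 100, 102, 104, 105, 107, 108, 109, 110, 111, 112, 112, 113, 115, 116, 117, 117, 118, 117, 117, 116, 117, 117, 118]
[0.654, 0.654, 0.654, 0.654, 0.654, 0.654, 0.654, 0.656, 0.656, 0.657, 0.657, 0.657, 0.657, 0.657, 0.657, 0.657, 0.658, 0.659, 0.66, 0.66, 0.66, 0.66, 0.661, 0.661, 0.661, 0.661, 0.662, 0.663, 0.663, 0.663, 0.664] [0.632, 0.629, 0.63, 0.66, 0.632, 0.632, 0.632, 0.632, 0.633, 0.633, 0.633, 0.633, 0.635, 0.636, 0.633, 0.663, 0.636, 0.636, 0.636, 0.636, 0.636, 0.639, 0.639, 0.636, 0.639, 0.639, 0.639, 0.669, 0.639, 0.639, 0.642]
[0.05752688 0.65362366] x at y=.085 0.658513440860215
```

Emit:
{"op": "carry_out", "data": {
  "moves": [
    [[2,0.1,-4,-0.051,0],[2,0.1,-8,-0.051,0],[2,0.1,-12,-0.051,0],[2,0.1,-16,-0.051,0],[2,0.1,-19,-0.051,0],[2,0.1,-19.6,-0.051,0],[2,0.1,-19.6,-0.051,0],[2,0.1,-19.6,-0.051,0],[2.5,0.1,-19.6,-0.051,0],[3,0,-19.6,-0.051,0],[3.4,0,-19.6,-0.051,0],[3.6,0,-19.6,-0.051,0],[3.8,0,-19.6,-0.051,0],[4,0,-19.6,-0.051,0],[4.2,0,-19.6,-0.051,0],[4.4,0,-19.6,-0.051,0],[4.6,0,-19.6,-0.051,0]]
  ]
}}

```text
clock: 23.43
ee_pos: [0.4787, 0.0849, 0.0364]
ee_rot: [3.141, -0.001, 3.084]
force: [-6.1, 0.4, 2.8]
grip_width: 0.998
grasp_force: 2.6
```

```bash
python3 - <<'E'
from rects import *
from fit import fit
s=manip.read_state(); print(s["ee_pos"],s["ee_rot"],s["force"],s["torque"],s["grip_width"])
rects("wrist"); rects("top"); rects("side")
try: fit(.543,.086,0,("side",),z0=.003,tilts=(84,90,96))
except Exception as e: print(e)
E
```

```text
[0.47873651 0.08486006 0.03642621] [ 3.14128451e+00 -1.34956300e-03  3.08392709e+00] [-6.09294137  0.42402067  2.7798437 ] [0.12054921 0.87051851 0.01545276] 0.9977323757805954
tray wrist 0.75 [296. 337. 283. 141.] ctr [0.4903 0.0853] [0.109 0.028] 86.6 corners [[0.47290000319480896, 0.03180000185966492], [0.5012000203132629, 0.03020000085234642], [0.5076000094413757, 0.1386999934911728], [0.47940000891685486, 0.1404000073671341]]
fence top 0.66 [273. 157.  76.  10.] ctr [0.665  0.0819] [0.198 0.032] 86.8 corners [[0.6434999704360962, -0.01590000092983246], [0.6753000020980835, -0.01769999973475933], [0.6865000128746033, 0.17980000376701355], [0.654699981212616, 0.18160000443458557]]
tray side 0.66 [288. 210.  37.  35.] ctr [0.5351 0.0648] [0.206 0.102] 85.9 corners [[0.47690001130104065, -0.0340999998152256], [0.5785999894142151, -0.0414000004529953], [0.5932999849319458, 0.16369999945163727], [0.49160000681877136, 0.17100000381469727]]
fence side 0.67 [330. 212.  14.  30.] ctr [0.6678 0.0398] [0.209 0.031] 87.4 corners [[0.6477000117301941, -0.06369999796152115], [0.6783000230789185, -0.06509999930858612], [0.6879000067710876, 0.14319999516010284], [0.6572999954223633, 0.1446000039577484]]
[('side', 0.73)]
IoU 0.842 base [0.5483 0.0897] tilt 89.4
IoU 0.81 base [0.5524 0.091 ] tilt 95.4
IoU 0.799 base [0.5444 0.0751] tilt 87.5
```

Emit:
{"op": "carry_out", "data": {
  "moves": [
    [[0.2,0,0,0,0],[0.4,0,0,0,0],[0.6,0,0,0,0],[0.8,-0.05,0,0,0],[1,-0.05,0,0,0],[1.2,-0.05,0,0,0],[1.4,-0.1,0,0,0],[1.6,-0.1,0,0,0],[1.8,-0.1,0,0,0],[2,-0.1,0,0,0],[2.2,-0.15,0,0,0],[2.4,-0.15,0,0,0],[2.6,-0.15,0,0,0],[2.8,-0.15,0,0,0],[3,-0.15,0,0,0],[3.2,-0.2,0,0,0],[3.4,-0.2,0,0,0],[3.6,-0.2,0,0,0],[3.8,-0.2,0,0,0],[4,-0.2,0,0,0]]
  ]
}}

```text
clock: 25.65
ee_pos: [0.5194, 0.0826, 0.0366]
ee_rot: [-3.142, -0.0, 3.084]
force: [-2.2, -0.0, -1.3]
grip_width: 1.003
grasp_force: 0.9
```

```bash
python3 - <<'E'
from rects import *
from fit import fit
s=manip.read_state(); print(s["ee_pos"],s["ee_rot"],s["force"],s["torque"],s["grip_width"])
rects("wrist")
fit(.585,.086,0,("side",),z0=.003,tilts=(84,90,96))
E
```

```text
[0.51936149 0.08257506 0.03661789] [-3.14154466e+00 -4.95151734e-05  3.08378278e+00] [-2.16511339 -0.02513488 -1.26202661] [ 0.03858641  0.3398144  -0.08002655] 1.00283447215371
tray wrist 0.82 [298. 336. 281. 142.] ctr [0.531  0.0833] [0.108 0.028] 86.6 corners [[0.5135999917984009, 0.029999999329447746], [0.5419999957084656, 0.028300000354647636], [0.5483999848365784, 0.13650000095367432], [0.5199999809265137, 0.13819999992847443]]
[('side', 0.66)]
IoU 0.885 base [0.5879 0.0859] tilt 90.7
IoU 0.875 base [0.5834 0.078 ] tilt 86.7
IoU 0.814 base [0.5914 0.0851] tilt 94.8
```

Bottle still stands and the tray slides along. About 31 mm remain; I'll stop at contact.

Emit:
{"op": "carry_out", "data": {
  "moves": [
    [[0.2,0,0,0,0],[0.4,0,0,0,0],[0.6,0,0,0,0],[0.8,-0.05,0,0,0],[1,-0.05,0,0,0],[1.2,-0.05,0,0,0],[1.4,-0.1,0,0,0],[1.6,-0.1,0,0,0],[1.8,-0.1,0,0,0],[2,-0.1,0,0,0],[2.2,-0.1,0,0,0],[2.4,-0.15,0,0,0],[2.5,-0.15,0,0,0],[2.6,-0.15,0,0,0]]
  ]
}}

```text
clock: 27.07
ee_pos: [0.5448, 0.0812, 0.0367]
ee_rot: [-3.142, -0.001, 3.084]
force: [-5.0, 0.0, 5.9]
grip_width: 1.002
grasp_force: 2.9
```

Emit:
{"op": "carry_out", "data": {
  "moves": [
    [[0.1,0,0,0,0],[0.2,0,0,0,0],[0.3,0,0,0,0]]
  ]
}}

```text
clock: 27.32
ee_pos: [0.5477, 0.0811, 0.0367]
ee_rot: [-3.141, -0.001, 3.084]
force: [-5.3, -0.8, 4.0]
grip_width: 0.997
grasp_force: 2.8
```

Emit:
{"op": "carry_out", "data": {
  "moves": [
    [[0.1,0,0,0,0],[0.2,0,0,0,0],[0.3,0,0,0,0]]
  ]
}}

```text
clock: 27.57
ee_pos: [0.5505, 0.0811, 0.0367]
ee_rot: [-3.141, -0.002, 3.084]
force: [-12.1, 0.0, 9.8]
grip_width: 0.999
grasp_force: 6.0
```

Emit:
{"op": "carry_out", "data": {
  "moves": [
    [[0.1,0,0,0,0],[0.2,0,0,0,0],[0.2,0,0,0,0]]
  ]
}}

```text
clock: 27.82
ee_pos: [0.5505, 0.0812, 0.0364]
ee_rot: [-3.141, -0.006, 3.084]
force: [-15.9, 0.5, 13.2]
grip_width: 1.002
grasp_force: 8.3
```

Emit:
{"op": "carry_out", "data": {
  "moves": [
    [[-0.5,0,0,0,0],[-1.5,0,0,0,0],[-2,0,0,0,0.5],[-2,0,0,0,1],[-2,0,0,0,1],[-2,0,0,0,1],[-2,0,0,0,1],[-2,0,0,0,1],[-2,0,0,0,1],[-1.5,0,0,0,1],[-1,0,0,0,1],[-0.6,0,0,0,1],[-0.4,0,0,0,1],[-0.2,0,0,0,1],[0,0,0,0,1],[0.1,0,0,0,1],[0.2,0,0,0,1],[0.2,0,0,0,1]]
  ]
}}

```text
clock: 29.32
ee_pos: [0.5507, 0.0815, 0.0345]
ee_rot: [-3.141, -0.01, 3.084]
force: [-15.4, 2.7, 5.0]
grip_width: 0.01
grasp_force: 7.7
```

```bash
python3 - <<'E'
from rects import *
s=manip.read_state(); print(s["ee_pos"],s["ee_rot"],s["force"],s["torque"],s["grip_width"])
E
```

```text
[0.55069681 0.08150945 0.03452703] [-3.14121881 -0.01026557  3.08415544] [-15.37109087   2.70289393   5.03688356] [0.37860037 2.63121277 0.02550349] 0.009920339745895141
```

Emit:
{"op": "carry_out", "data": {
  "moves": [
    [[-0.5,0,0,0,1],[-1.5,0,0,0,1],[-4,0,0,0,1],[-6,0,4,0,1],[-8,0,8,0,1],[-10,0,12,0,1],[-12,0,16,0,1],[-14,0,20,0,1],[-16,-3,22,0,1],[-16,-7,22,0,1],[-16,-11,22,0,1],[-16,-15,22,0,1],[-16,-19,22,0,1],[-16,-23,22,0,1],[-16,-26,22,0,1],[-16,-26,22,0,1]]
  ]
}}

```text
clock: 30.65
ee_pos: [0.3946, -0.1838, 0.2568]
ee_rot: [-3.139, 0.0, 3.079]
force: [0.7, -0.1, -0.9]
grip_width: 0.005
grasp_force: 0.0
```

```bash
python3 - <<'E'
from rects import *
from fit import fit
print(manip.read_state()["ee_pos"])
a=cam("top"); b=cam("side")
rects("top")
fit(.618,.083,0,("side",),z0=.003,tilts=(84,90,96))
A=cv2.resize(a["px"][120:220,220:320],(400,400),interpolation=cv2.INTER_CUBIC); B=cv2.resize(b["px"][150:250,250:350],(400,400),interpolation=cv2.INTER_CUBIC)
cv2.imwrite("pics/fin.png",np.hstack([A,B])[...,::-1])
E
```

```text
[ 0.39463571 -0.18381343  0.25679576]
tray top 0.93 [272. 179.  68.  43.] ctr [0.6036 0.082 ] [0.162 0.108] 86.7 corners [[0.545199990272522, 0.00430000014603138], [0.6528000235557556, -0.0017999999690800905], [0.6620000004768372, 0.15960000455379486], [0.5544999837875366, 0.16580000519752502]]
fence top 0.93 [273. 156.  72.  11.] ctr [0.6654 0.0807] [0.195 0.027] 86.8 corners [[0.646399974822998, -0.01590000092983246], [0.67330002784729, -0.017400000244379044], [0.6843000054359436, 0.17730000615119934], [0.6574000120162964, 0.17880000174045563]]
[('side', 0.64)]
IoU 0.872 base [0.6197 0.0821] tilt 90.7
IoU 0.845 base [0.6206 0.0887] tilt 92.1
IoU 0.835 base [0.6165 0.0881] tilt 85.4
```

View pics/fin.png

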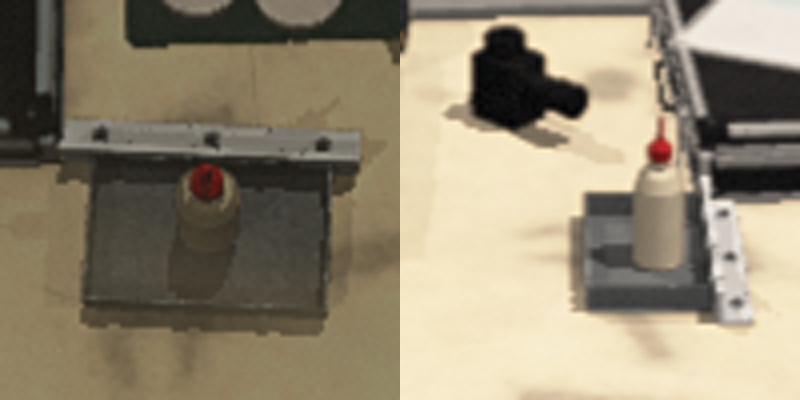

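The bottle stands in the tray, at crop pixel (205,200) from above and (660,200) from the side. The tray is parallel to the fence and flush with it.

```bash
python3 -c "
from cell import manip; print(manip.hand_in())"
```

```text
the job is handed in; nothing more can be done
None
```

The oil bottle stands upright and released in the grey tray, the tray is pushed flush against the fence, and the job was handed in at about 31 s; the last pictures and measurements confirm this, but hand-in returned no verdict.

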